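# Trace a blocked spectacle lens on the lens tracer

### The job

Take the black grip of the lens tracer, bring its sprung stylus in against the edge of the dark lens before the first mark, and swing it counter-clockwise (seen from above) past the second mark, keeping the stylus lightly pressed on the lens edge all the way between the marks, never lifting off and never ramming it against its end stop. Then draw the stylus fully back out to the end of its slide beyond the second mark, and let go. Leave the things lying around the tracer alone.

Things in the scene. Friction and masses are not known exactly. Their poses are not given: they have to be found in the camera images.
- tracer: Fixed lens tracer: round white base 260 mm across, 30 mm high, with a grey housing 90 x 170 x 48 mm high on its own -x side. Origin: on the table under the swing axis (centre of the round base), z up. The marks are two radial ribs 4 mm wide on top near the rim: the first at -1.1 rad, the second at +1.1 rad from its own +x axis (counter-clockwise positive from above).
- swing (a joint): Angle (rad) of the aluminium arm that swings about the vertical axis through the centre of the base; 0 when the arm points along the base's own +x, growing counter-clockwise seen from above; stops at -1.5 and +1.5. It starts between the -1.5 stop and the first mark. The traced stretch is -1.1 to +1.1. Stays where left (light friction, 0.015 N m).
- reach (a joint): How far (m) the grey carriage has been slid along the arm towards the swing axis: 0 = fully out at its outer stop, 0.042 = fully in. Friction about 0.4 N, stays where left. The grip's axis is 100 mm minus this value from the swing axis.
- head: Grey head fixed on the carriage; carries grip and stylus. Origin: on the grip's axis at table height; its own +x points along the arm away from the swing axis. A horizontal rod sticks out of it towards the swing axis and ends in the stylus.
- stylus_rest (a point): Where the middle of the stylus is while unpressed, fixed on the head: 45 mm nearer the swing axis than the grip's axis, 61 mm high. The stylus is an upright steel pin, 5 mm in diameter, heights 52 to 71 mm. It is sprung along the rod only: 0.5 N starts it moving, then 2 N per mm, end stop after 5 mm (10.5 N). Aim at 3 to 6 N on the lens; under 0.3 N is lifted off, over 10 N is rammed.
- grip (a point): Middle of the gripping length of the black upright grip: a cylinder 18 mm in diameter from 77 to 122 mm above the table, which spins freely about its own axis (so the fingers need not turn while the arm swings). This point is on its axis, 100 mm above the table. Nothing of the tracer is higher than 72 mm except the grip.
- lens_post: Steel post 18 mm in diameter on the swing axis, with the dark lens on top. Origin: on the table, on the swing axis; axes parallel to the base's. It carries the lens up to 6 mm off-centre in x and in y and turned any way round, which this pose does not show. So its edge lies 12 to 37 mm from the swing axis and this distance changes by up to about 20 mm per rad of swing.
- lens_height (a point): Point on the swing axis at the lens's mid-height, 62 mm above the table (not the lens's own centre). The lens is a dark grey oval plate with soft corners, about 41 x 54 mm, 8 mm thick (heights 58 to 66 mm). It does not yield; the stylus slides on it with little friction (0.15).
- spray: Bystander: white lens-spray bottle, 40 mm in diameter, 95 mm high. Origin: centre of its underside.
- case: Bystander: black spectacle case, 160 x 60 x 38 mm high. Origin: centre of its underside.
- occluder: Bystander: flat black eye occluder, a 56 mm disc with a handle along its own +x, 6 mm thick. Origin: under the disc's centre.
- trial_ring: Bystander: steel trial-lens ring, 38 mm outside, 6 mm high. Origin: centre of its underside.

How it is judged:
On the way, in this order (a step that is already met when the one before it is completed fails the run):
1. the stylus presses on the lens edge before the first mark (value of joint swing below -1.1 rad and contact force between head and lens_post above 0.4 N), for 0.2 s.
2. the stylus presses on the edge half-way between the marks (value of joint swing between -0.2 and 0.2 rad and contact force between head and lens_post above 0.4 N), for 0.1 s.
3. the stylus presses on the edge past the second mark (value of joint swing above 1.1 rad and contact force between head and lens_post above 0.4 N), for 0.1 s.
At the end, for the whole second after the job is handed in: The arm rests beyond the second mark (swing over 1.1 rad), the carriage is out to within 6 mm of its outer stop, the stylus is off the lens (value of joint swing above 1.1 rad and value of joint reach below 0.006 m and contact force between head and lens_post below 0.05 N and velocity of joint swing between -0.05 and 0.05 rad/s); the robot touches nothing.
It fails at once if the stylus came off the lens edge (under 0.3 N) between the marks (value of joint swing between -1.08 and 1.08 rad and contact force between head and lens_post below 0.3 N).
It fails at once if the stylus was rammed into the lens (over 10 N) (contact force between head and lens_post above 10 N).
It fails at once if the fingers or arm touched the lens (contact force between any of the fingers, the arm and lens_post above 1 N).
It fails at once if a thing lying beside the tracer was moved by more than 15 mm (distance of any of spray, case, occluder, trial_ring from where it was at the start of the episode above 0.015 m).
It also fails if it takes over 72 s, if anything falls off the work surface, if the arm or the gripper's body presses on something with over 40 N, if the wrist force passes 120 N, or if a joint passes its speed limit or range.

### The arm

A 7-joint arm with a two-finger parallel gripper is mounted at the origin on the work surface. World frame = base frame: x ahead of the robot, y to its left, z up, the work surface at z = 0. Lengths are in m, angles in rad, forces in N, time in s.
With the tool pointing down it reaches from about 0.35 to 0.9 m from the base axis. Payload 8.1 kg.
Tool frame: the origin (TCP) lies at the very end of the fingers, on their centre line; the grasp point (between the pads) lies 19 mm behind it (arm.grip_point_offset is the distance from the TCP to the grasp point, in m); y points along the fingers, x is the direction in which the jaws open and shut, and the axes are right-handed (so a half turn about y gives the same grasp; the last joint's range is limited). The gripper opens to 85 mm and grips with 20 to 120 N. Pads are 22 mm wide; open, the fingers measure 114 mm over their backs; the gripper's body (76 mm by 85 mm) begins 54 mm behind the grasp point. The pads swing forward as they close: fully open they stand 13 mm farther back than shut.
Start: joints at [-1.348, 0.434, 0.025, 1.573, -0.012, 1.134, -0.075], TCP at [0.2, 0.592, 0.231] pointing down, gripper open.
Joint ranges: [-2.62, 2.62], [-0.44, 2.09], [-1.27, 1.32], [0.08, 2.57], [-1.32, 4.46], [0.12, 2], [-2.74, 2.74]. Speed limits (rad/s): [2.22, 2.22, 3.01, 3.01, 3.14, 3.14, 3.14].

### API

Orientations are given as a unit quaternion [x, y, z, w].
In Python, from rig import readout, vision, job, arm gives the robot as it stands. The module is installed in compiled form; this text tells all that it offers.
- The arm moves only by the shell command python3 -m creep 'ROWS'. ROWS is JSON, a list of rows, each an object with "gripper": the finger opening in mm, from 0 to 85.4; "dp": the shift along the tool's x, y, z in mm, a list of three; "twist": the turn, a rotation vector about the tool's x, y, z in rad, a list of three. In form: [{"gripper": gripper, "dp": [tx, ty, tz], "twist": [ax, ay, az]}, ...]. A call has 1 to 20 rows; each row shifts and turns the commanded pose from where the row before left it, along the tool's axes as they then stand; what a row does not reach is not made up. A row lasts 1/10 s, in which the tool goes at most 50 mm and 8.59 degrees, less where a joint would pass 70% of its speed; a pose out of reach is approached as far as the arm can. A call is refused whole if a number of a shift passes 50 or a number of a turn 0.15, either way. A call with a gripper value outside its range is refused whole. The fingers move at their own pace and stop on an object; the grip force is fixed at half the most. Time passes only in rows, so rows that do not move let the fingers close. It gives the time, the measured TCP pose, the force and the opening at its end, in the units of the state.
- readout.state(): the state, without advancing time (a new reading comes with each control period).
- vision.capture(name): name is "scene" or "top" or "wrist"; returns a dict with "img" (400x640x3 uint8, blue, green, red), "fovy" (degrees; the focal length in pixels is half the picture's height over the tangent of half this angle, whatever the lens; pixels are square), "cx", "cy" (the principal point, pixels), "extrinsics" (4x4, takes a point from camera to world coordinates); the wrist camera has in their place "tool_from_camera" (4x4, takes a point from camera to tool coordinates, whose origin is the TCP and whose axes are the tool frame's). Camera axes: x right, y up, looking along -z (the intrinsics and any distortion apply to the point x, -y, -z); pixel columns grow to the right and rows downward; lengths in m; the calibration is good to about 2 mm. A picture is of the moment at which its call begins: read the wrist's pose just before it. There is no depth.
- job.sign_off(): hands the job in, once; it reports no verdict.
The state is a dict: "time_s": time; "joints": joint angles; "qd": joint speeds; "joint_torque": joint torques, N m; "eef_pos": TCP position; "tool_rot": TCP orientation; "wrist_force": force on the tool from outside, world axes, zero at the start; "ft_torque": the same for the moment, N m; "grip_width": opening from 0.0 (shut) to 1.0 (fully open).
Only numpy, scipy, OpenCV 4.12 (cv2) and the standard library are available. Lean on these libraries where they do the work, as an engineer would, in place of code of your own. Each camera call takes 0.05 s, during which the arm holds its last target.

## Working session

There is one attempt and no reset: what is moved stays moved. The work goes in short steps, Python scripts to look and compute and a shell command to move; the robot and the scene stay as the last step left them, time stands still between calls to the robot, and variables do not carry over. Pictures are saved under pics/ and viewed, and the job is handed in when it is done.

```bash
mkdir -p pics; ls; python3 - <<'E'
from rig import readout, vision, job, arm
import cv2
print(readout.state()); print([a for a in dir(arm) if a[0]!='_'], arm.grip_point_offset)
for n in ["scene","top","wrist"]:
    c=vision.capture(n); cv2.imwrite(f"pics/{n}0.png",c["img"])
    print(n,{k:v for k,v in c.items() if k!="img"})
E
```

```text
pics
{'time_s': 0.0, 'joints': array([-1.3476167 ,  0.43522301,  0.02495868,  1.57409165, -0.0116138 ,
        1.13398871, -0.07510361]), 'qd': array([ 0.00200033, -0.00024479,  0.00020406,  0.00071292, -0.00055584,
        0.00040093, -0.00167778]), 'joint_torque': array([ 3.65394935e-04, -6.70471072e+01,  1.02412842e+00, -3.16217172e+01,
        1.52819173e-02,  1.23755421e-02, -9.23221819e-06]), 'eef_pos': array([0.19991082, 0.5916382 , 0.23052788]), 'tool_rot': array([ 0.5748374 ,  0.41185422, -0.4126998 , -0.57412276]), 'wrist_force': array([ 0.03762295, -0.38036248, -0.56320068]), 'ft_torque': array([-0.02276892, -0.02550832, -0.04071548]), 'grip_width': 0.9986857334337063}
['MotionError', 'grip_point_offset'] 0.0187
scene {'fovy': 45.3032237993252, 'cx': 325.71417702200665, 'cy': 198.2887092728448, 'extrinsics': array([[-0.49522877, -0.49185797,  0.71611744,  1.2949931 ],
       [ 0.86841674, -0.25700955,  0.42402648,  0.44250306],
       [-0.02451179,  0.83187849,  0.55441622,  0.63055183],
       [ 0.        ,  0.        ,  0.        ,  1.        ]])}
top {'fovy': 49.769744829016346, 'cx': 325.3209760285405, 'cy': 200.1775891598646, 'extrinsics': array([[-0.01957559,  0.99516882, -0.09620713,  0.51996087],
       [-0.99959221, -0.02148141, -0.0188138 ,  0.03913969],
       [-0.02078957,  0.0957996 ,  0.99518352,  1.08916872],
       [ 0.        ,  0.        ,  0.        ,  1.        ]])}
wrist {'fovy': 70.38124250373333, 'cx': 319.29244969268814, 'cy': 195.25189842886888, 'tool_from_camera': array([[ 9.99999524e-01, -8.63481917e-04, -4.55024209e-04,
         1.58452962e-03],
       [-1.82354102e-04,  2.92700934e-01, -9.56204021e-01,
        -1.41991415e-01],
       [ 9.58850892e-04,  9.56203649e-01,  2.92700637e-01,
         7.49169580e-02],
       [ 0.00000000e+00,  0.00000000e+00,  0.00000000e+00,
         1.00000000e+00]])}
```

View pics/scene0.png

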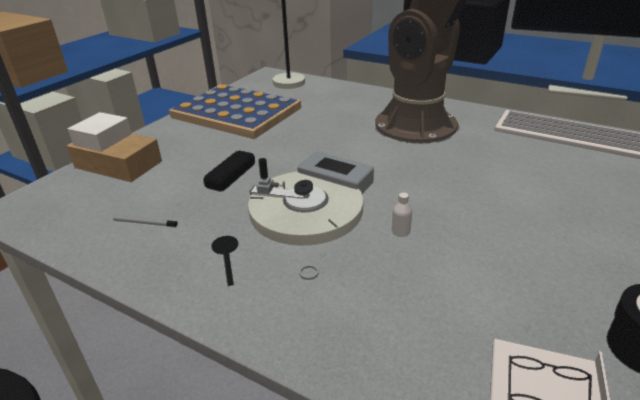

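View pics/top0.png

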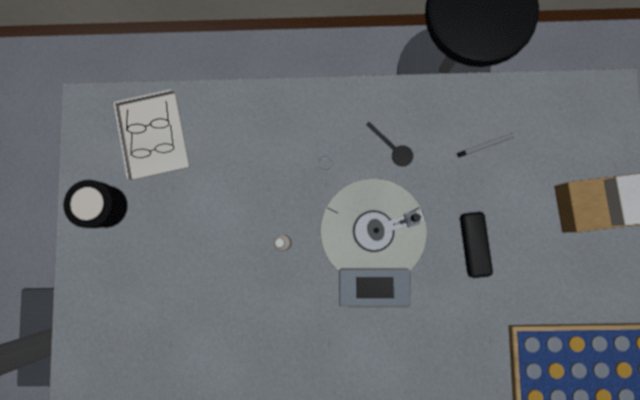

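View pics/wrist0.png

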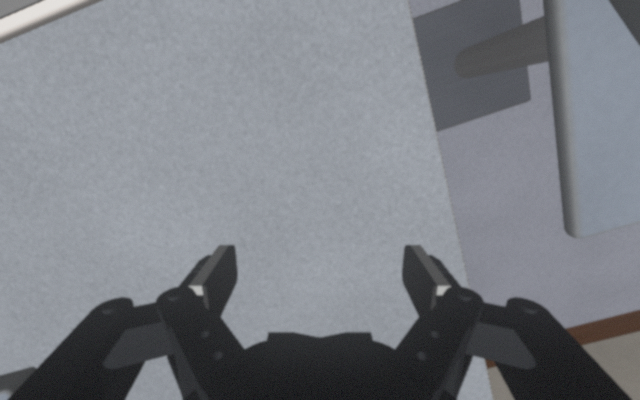

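```bash
cat > h.py <<'E'
import numpy as np, cv2
from scipy.spatial.transform import Rotation as R
from rig import readout, vision
def cam(n):
    s=readout.state(); c=vision.capture(n)
    if n=="wrist":
        T=np.eye(4); T[:3,:3]=R.from_quat(s["tool_rot"]).as_matrix(); T[:3,3]=s["eef_pos"]
        c["E"]=T@c["tool_from_camera"]
    else: c["E"]=c["extrinsics"]
    c["f"]=200/np.tan(np.radians(c["fovy"]/2)); return c
def ray(c,u,v):
    d=np.array([(u-c["cx"])/c["f"],-(v-c["cy"])/c["f"],-1.]); d=c["E"][:3,:3]@d
    return c["E"][:3,3],d/np.linalg.norm(d)
def onz(c,u,v,z):
    o,d=ray(c,u,v); return o+d*(z-o[2])/d[2]
def proj(c,p):
    q=np.linalg.inv(c["E"])@np.r_[p,1]; return c["cx"]+c["f"]*q[0]/-q[2], c["cy"]-c["f"]*q[1]/-q[2]
def tri(r1,r2):
    A=[];b=[]
    for o,d in (r1,r2):
        P=np.eye(3)-np.outer(d,d);A.append(P);b.append(P@o)
    x=np.linalg.lstsq(np.vstack(A),np.hstack(b),rcond=None)[0]
    return x,[np.linalg.norm((np.eye(3)-np.outer(d,d))@(x-o)) for o,d in (r1,r2)]
E
python3 - <<'E'
import cv2
a=cv2.imread("pics/top0.png")[170:310,300:500]; cv2.imwrite("pics/t_z.png",cv2.resize(a,None,fx=4,fy=4,interpolation=cv2.INTER_CUBIC))
a=cv2.imread("pics/scene0.png")[140:250,230:420]; cv2.imwrite("pics/s_z.png",cv2.resize(a,None,fx=4,fy=4,interpolation=cv2.INTER_CUBIC))
E
```

```text
(no output)
```

View pics/t_z.png

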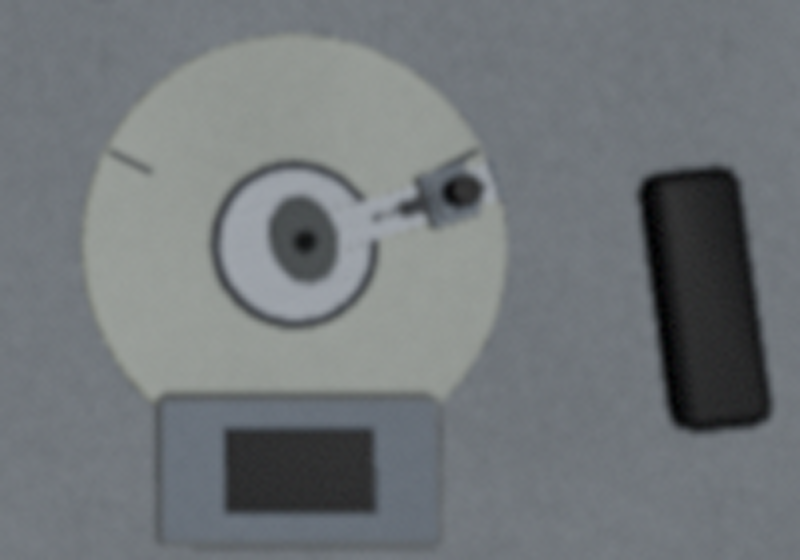

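View pics/s_z.png

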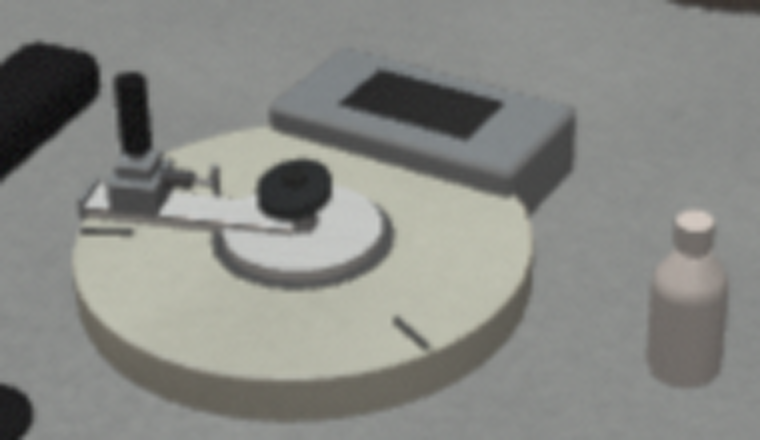

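Top view (4× zoom): the base disc is centred near (293,245), the lens near (303,240), the grip top at about (462,190), and the marks near (130,160) and (465,157). The housing is at the bottom, so the base's +x is roughly image-up. The scene view shows the grip (shaft from about (131,75) to (137,155) zoomed) and the stylus clear of the lens.

```bash
python3 - <<'E'
from h import *
c=cam("top"); s=cam("scene")
Z=lambda u,v:(300+(u+.5)/4-.5,170+(v+.5)/4-.5)
S=lambda u,v:(230+(u+.5)/4-.5,140+(v+.5)/4-.5)
# base rim fit
img=c["img"].astype(int); hsv=cv2.cvtColor(c["img"],cv2.COLOR_BGR2HSV)
print("base px",c["img"][205,370],"table",c["img"][205,300],"lens",c["img"][230,375])
b=c["img"].astype(int); m=((b[...,2]-b[...,0]>3)&(b.sum(2)>420)).astype(np.uint8)
m[:165]=0;m[:, :310]=0;m[:,440:]=0;m[300:]=0
k,_=cv2.findContours(m,cv2.RETR_EXTERNAL,cv2.CHAIN_APPROX_NONE)
k=max(k,key=cv2.contourArea).reshape(-1,2); k=k[k[:,1]<262]
P=np.array([onz(c,u,v,.030)[:2] for u,v in k])
from scipy.optimize import least_squares
r=least_squares(lambda p:np.hypot(P[:,0]-p[0],P[:,1]-p[1])-p[2],[.5,-.05,.13],loss="soft_l1",f_scale=.002); print("base",r.x,len(k))
h1=onz(c,*Z(157,545),.048)[:2];h2=onz(c,*Z(440,545),.048)[:2];h3=onz(c,*Z(157,393),.048)[:2];h4=onz(c,*Z(440,393),.048)[:2]
print("house yaw", np.arctan2(*(h1-h2)[::-1])-np.pi/2, np.linalg.norm(h1-h2),np.linalg.norm(h1-h3),(h1+h2+h3+h4)/4)
for (u,v) in [(130,160),(465,157)]:
    p=onz(c,*Z(u,v),.031)[:2]-r.x[:2]; print("mark",np.degrees(np.arctan2(p[1],p[0])),np.hypot(*p))
g,res=tri(ray(c,*Z(462,190)),ray(s,*S(131,79))); print("grip top",g,res)
d=g[:2]-r.x[:2]; print(np.hypot(*d),np.arctan2(d[1],d[0]))
st=readout.state(); M=R.from_quat(st["tool_rot"]).as_matrix(); print(M.round(3))
E
```

```text
base px [146 150 146] table [122 117 111] lens [21 22 19]Traceback (most recent call last):
  File "<stdin>", line 11, in <module>
ValueError: max() iterable argument is empty
```

```bash
python3 - <<'E'
from h import *
c=cam("top"); s=cam("scene")
Z=lambda u,v:(300+(u+.5)/4-.5,170+(v+.5)/4-.5)
S=lambda u,v:(230+(u+.5)/4-.5,140+(v+.5)/4-.5)
b=cv2.GaussianBlur(c["img"],(3,3),0).astype(int); m=((b[...,2]-b[...,0]>-6)&(b.sum(2)>390)).astype(np.uint8)
m[:165]=0;m[:, :310]=0;m[:,440:]=0;m[300:]=0
k,_=cv2.findContours(m,cv2.RETR_EXTERNAL,cv2.CHAIN_APPROX_NONE)
k=max(k,key=cv2.contourArea).reshape(-1,2); k=k[k[:,1]<262]
P=np.array([onz(c,u,v,.030)[:2] for u,v in k])
from scipy.optimize import least_squares
r=least_squares(lambda p:np.hypot(P[:,0]-p[0],P[:,1]-p[1])-p[2],[.5,-.05,.13],loss="soft_l1",f_scale=.002); print("base",r.x,len(k))
h1=onz(c,*Z(157,545),.048)[:2];h2=onz(c,*Z(440,545),.048)[:2];h3=onz(c,*Z(157,393),.048)[:2];h4=onz(c,*Z(440,393),.048)[:2]
print("house yaw", np.arctan2(*(h1-h2)[::-1])-np.pi/2, np.linalg.norm(h1-h2),np.linalg.norm(h1-h3),(h1+h2+h3+h4)/4)
for (u,v) in [(130,160),(465,157)]:
    p=onz(c,*Z(u,v),.031)[:2]-r.x[:2]; print("mark",np.arctan2(p[1],p[0]),np.hypot(*p))
g,res=tri(ray(c,*Z(462,190)),ray(s,*S(131,79))); print("grip top",g,res)
d=g[:2]-r.x[:2]; print(np.hypot(*d),np.arctan2(d[1],d[0]))
st=readout.state(); M=R.from_quat(st["tool_rot"]).as_matrix(); print(M.round(3))
E
```

```text
base [ 0.58367125 -0.05232289  0.09458665] 387
house yaw -0.01655723477819393 0.16697937235096413 0.08909333750513895 [ 0.41148342 -0.05319141]
mark 1.415727985426939 0.0963418917762915
mark -1.458678308628092 0.11071700215769915
grip top [ 0.57139199 -0.14291787  0.12396522] [np.float64(0.0007840589417219795), np.float64(0.0007840589417217753)]
0.09142336672283223 -1.7055155635457022
[[ 0.32  -0.    -0.947]
 [ 0.947 -0.     0.32 ]
 [-0.    -1.    -0.   ]]
```

```bash
python3 - <<'E'
from h import *
c=cam("top")
Z=lambda u,v:(300+(u+.5)/4-.5,170+(v+.5)/4-.5)
g=cv2.GaussianBlur(c["img"],(3,3),0).astype(float); g=g[...,1]-0.6*g[...,0]  # greenish-white contrast
u0,v0=Z(293,245); P=[]
for a in np.radians(np.arange(-215,36,3)):
    rr=np.arange(45,62,.25); x=(u0+rr*np.cos(a)).astype(np.float32); y=(v0+rr*np.sin(a)).astype(np.float32)
    p=cv2.remap(g.astype(np.float32),x[None],y[None],1)[0]; d=p[8:]-p[:-8]; i=d.argmin(); 
    if d[i]<-5: P.append(onz(c,x[i+4],y[i+4],.03)[:2])
P=np.array(P)
from scipy.optimize import least_squares
r=least_squares(lambda p:np.hypot(P[:,0]-p[0],P[:,1]-p[1])-p[2],[.5,-.05,.13],loss="soft_l1",f_scale=.001); print("base",r.x,len(P))
for (u,v) in [(130,160),(465,157)]:
    p=onz(c,*Z(u,v),.031)[:2]-r.x[:2]; print("mark",np.arctan2(p[1],p[0]),np.hypot(*p))
d=np.array([.5714,-.1429])-r.x[:2]; print(np.hypot(*d),np.arctan2(d[1],d[0]))
E
```

```text
base [ 0.545103   -0.0559379   0.12922516] 84
mark 1.074914693048414 0.11233124656024526
mark -1.1241906600377831 0.11797834718941097
0.0908511875907566 -1.2771427610285047
```

```bash
python3 -m creep '[{"gripper":85,"dp":[0,0,0],"twist":[0,-0.11,0]},{"gripper":85,"dp":[0,0,0],"twist":[0,-0.11,0]},{"gripper":85,"dp":[0,0,0],"twist":[0,-0.105,0]},{"gripper":85,"dp":[-20,0,-10],"twist":[0,0,0]},{"gripper":85,"dp":[-40,0,-20],"twist":[0,0,0]},{"gripper":85,"dp":[-40,0,-20],"twist":[0,0,0]}]'
```

```text
time_s: 1.0
eef_pos: [0.2501, 0.4912, 0.231]
tool_rot: [-0.5, -0.5, 0.5, 0.5]
wrist_force: [0.3, -1.1, 0.7]
grip_width: 0.994
```

```bash
python3 -m creep '[{"gripper":85,"dp":[-42,0,-21],"twist":[0,0,0]},{"gripper":85,"dp":[-42,0,-21],"twist":[0,0,0]},{"gripper":85,"dp":[-42,0,-21],"twist":[0,0,0]},{"gripper":85,"dp":[-42,0,-21],"twist":[0,0,0]},{"gripper":85,"dp":[-42,0,-21],"twist":[0,0,0]},{"gripper":85,"dp":[-42,0,-21],"twist":[0,0,0]},{"gripper":85,"dp":[-42,0,-21],"twist":[0,0,0]},{"gripper":85,"dp":[-42,0,-21],"twist":[0,0,0]},{"gripper":85,"dp":[-42,0,-21],"twist":[0,0,0]},{"gripper":85,"dp":[-42,3,-21],"twist":[0,0,0]},{"gripper":85,"dp":[-42,5,-21],"twist":[0,0,0]},{"gripper":85,"dp":[-42,5,-21],"twist":[0,0,0]},{"gripper":85,"dp":[-40,5,-20],"twist":[0,0,0]},{"gripper":85,"dp":[0,0,0],"twist":[0,0,0]}]'
cat > snap.py <<'E'
import sys
from h import *
c=cam("wrist"); n=sys.argv[1]; cv2.imwrite(f"pics/{n}.png",c["img"]); np.savez(f"pics/{n}.npz",E=c["E"],f=c["f"],cx=c["cx"],cy=c["cy"],img=c["img"]); print(readout.state()["eef_pos"].round(4))
E
python3 snap.py w1
```

```text
time_s: 2.4
eef_pos: [0.5229, -0.0589, 0.2131]
tool_rot: [0.503, 0.497, -0.498, -0.501]
wrist_force: [-0.0, 0.2, 0.2]
grip_width: 0.996
[ 0.522  -0.0556  0.213 ]
```

View pics/w1.png

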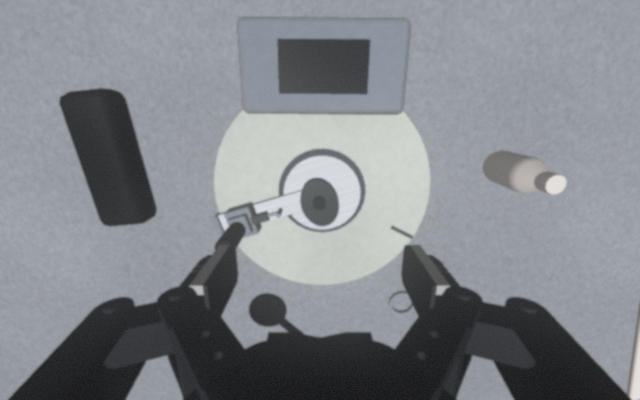

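Wrist view: the lens is at about (320,202), the head at (240,215) and the second mark at (402,231). The case and the spray bottle are well to the sides. I'll put the camera straight above the lens, so that its outline is only the top rim.

```bash
python3 -m creep '[{"gripper":85,"dp":[0,5,-40],"twist":[0,0,0]},{"gripper":85,"dp":[0,10,-40],"twist":[0,0,0]},{"gripper":85,"dp":[0,5,-18],"twist":[0,0,0]},{"gripper":85,"dp":[0,0,0],"twist":[0,0,0]},{"gripper":85,"dp":[0,0,0],"twist":[0,0,0]}]'
python3 snap.py w2
```

```text
time_s: 2.95
eef_pos: [0.6188, -0.0513, 0.193]
tool_rot: [-0.5, -0.5, 0.5, 0.5]
wrist_force: [0.7, 0.1, 0.3]
grip_width: 0.994
[ 0.6186 -0.0516  0.1934]
```

View pics/w2.png

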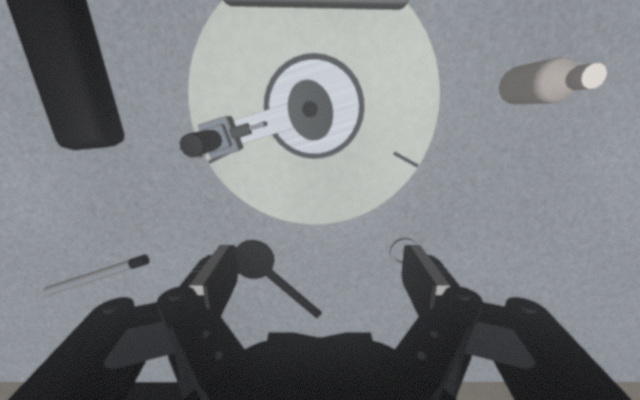

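```bash
python3 - <<'E'
import cv2
a=cv2.imread("pics/w2.png")[45:175,170:370]; cv2.imwrite("pics/w2z.png",cv2.resize(a,None,fx=4,fy=4,interpolation=cv2.INTER_CUBIC))
E
```

```text
(no output)
```

View pics/w2z.png

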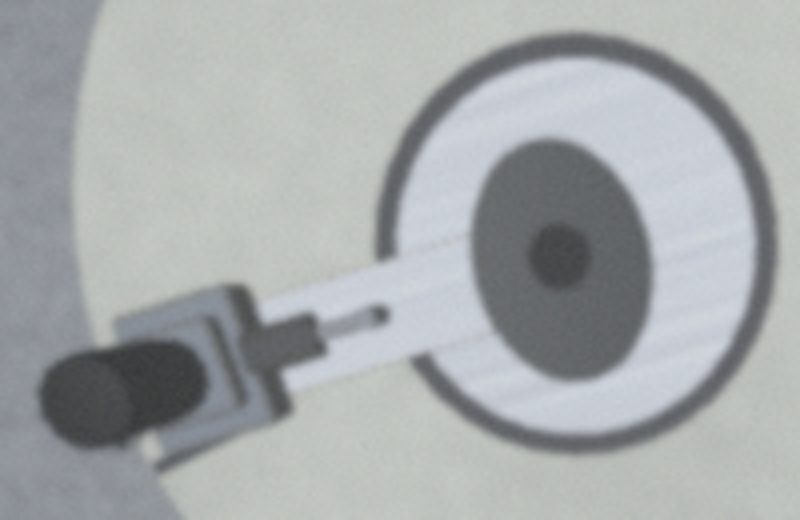

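```bash
cat > meas.py <<'E'
from h import *
from scipy.optimize import least_squares
def load(n):
    d=np.load(f"pics/{n}.npz"); return {k:(d[k] if d[k].ndim else float(d[k])) for k in d.files}
def edge(c,u0,v0,angs,r0,r1,sign,z,ch=lambda i:i.sum(2)):
    g=ch(cv2.GaussianBlur(c["img"],(3,3),0).astype(np.float32)).astype(np.float32); out=[]
    for a in angs:
        rr=np.arange(r0,r1,.1); x=(u0+rr*np.cos(a)).astype(np.float32); y=(v0+rr*np.sin(a)).astype(np.float32)
        p=cv2.remap(g,x[None],y[None],1)[0]; d=(p[20:]-p[:-20])*sign; i=int(d.argmax())
        w=np.clip(d[max(0,i-15):i+16],0,None); j=(w*np.arange(max(0,i-15),max(0,i-15)+len(w))).sum()/w.sum()+10
        rj=r0+.1*j; out.append(onz(c,u0+rj*np.cos(a),v0+rj*np.sin(a),z)[:2])
    return np.array(out)
def circ(P,r=.13):
    return least_squares(lambda p:np.hypot(P[:,0]-p[0],P[:,1]-p[1])-p[2],[P[:,0].mean(),P[:,1].mean(),r],loss="soft_l1",f_scale=.001).x
E
python3 - <<'E'
from meas import *
c=load("w2"); Z=lambda u,v:(170+(u+.5)/4-.5,45+(v+.5)/4-.5)
A=np.radians
green=lambda i:i[...,1]-.75*i[...,0]
ring0=circ(edge(c,*Z(577,243),A(np.r_[-140:125:4]),44,56,1,.03),.05); print("ring outer @30",ring0)
b=edge(c,314.5,97,A(np.r_[-30:120:3]),118,134,-1,.03,green); b2=edge(c,314.5,97,A(np.r_[190:215:3]),118,134,-1,.03,green)
P=np.vstack([b,b2]); x=circ(P); print("base",x,"rms",np.std(np.hypot(*(P-x[:2]).T)-x[2]))
P=edge(c,*Z(562,260),A(np.r_[0:360:5]),12,38,1,.066); 
e=cv2.fitEllipse((P*1000).astype(np.float32)); print("lens",e)
print("cap @66",onz(c,*Z(558,256),.066),"@70",onz(c,*Z(558,256),.070))
s=onz(c,*Z(378,316),.071)[:2]; print("stylus top",s)
d=load("w1"); t=onz(c,*Z(378,316),.071)
cs=cam("scene"); r2=ray(cs,230+131.5/4-.5,140+79/4-.5)
g,res=tri(ray(c,*Z(86,402)),r2); print("grip top",g,res)
for ctr in (x[:2],ring0[:2]):
    for n,q in (("grip",g[:2]),("sty",s)):
        v=q-ctr; print(n,np.hypot(*v),np.arctan2(v[1],v[0]))
m=onz(c,405,159,.031)[:2]-x[:2]; print("mark2",np.arctan2(m[1],m[0]),np.hypot(*m))
np.save("pics/lens.npy",P)
E
```

```text
ring outer @30 [ 0.54392403 -0.05542312  0.05161491]
base [ 0.54391958 -0.05523267  0.12849174] rms 0.0002575901964238647
lens ((546.0527954101562, -58.03219223022461), (40.317874908447266, 53.50861358642578), 104.01110076904297)
cap @66 [ 0.54442656 -0.05884836  0.066     ] @70 [ 0.54442897 -0.05871275  0.07      ]
stylus top [ 0.5574389 -0.0994659]
grip top [ 0.57042743 -0.14454993  0.12344637] [np.float64(8.640569903096679e-05), np.float64(8.640569903026074e-05)]
grip 0.09316779601741827 -1.2822934342059251
sty 0.04625311383041266 -1.2741757153641795
grip 0.0929839649118684 -1.2817565932414434
sty 0.046069709278754645 -1.273059833641076
mark2 1.0808023509516287 0.11123498200092277
```

```bash
python3 -m creep '[{"gripper":85,"dp":[-31,0,16],"twist":[0,0,0]},{"gripper":85,"dp":[-31,0,16],"twist":[0,0,0]},{"gripper":85,"dp":[-31,0,16],"twist":[0,0,0]},{"gripper":85,"dp":[0,0,0],"twist":[0,0,0]},{"gripper":85,"dp":[0,0,0],"twist":[0,0,0]}]'
python3 snap.py w3
```

```text
time_s: 3.55
eef_pos: [0.5705, -0.1458, 0.1942]
tool_rot: [0.501, 0.5, -0.499, -0.501]
wrist_force: [0.1, 0.5, 0.2]
grip_width: 0.997
[ 0.5712 -0.1445  0.194 ]
```

View pics/w3.png

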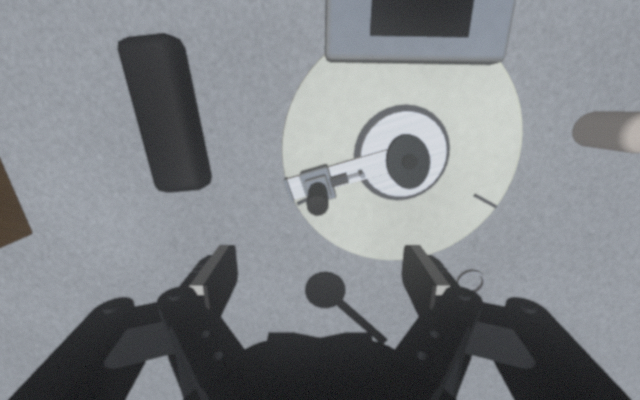

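Grip top is at about (317,206) in this view, between the two fingers. I'll cross-check its position against the previous wrist view.

```bash
python3 - <<'E'
from meas import *
import cv2
c=load("w2"); d=load("w3"); Z=lambda u,v:(170+(u+.5)/4-.5,45+(v+.5)/4-.5)
a=d["img"][130:230,280:460].astype(np.uint8); cv2.imwrite("pics/w3z.png",cv2.resize(a,None,fx=4,fy=4,interpolation=cv2.INTER_CUBIC))
g,r=tri(ray(c,*Z(86,402)),ray(d,317,206)); print(g,r)
print(onz(d,317,206,.122))
A=np.radians
P=edge(d,408,161,A(np.r_[0:360:5]),12,38,1,.066); print(cv2.fitEllipse((P*1000).astype(np.float32)))
print("ring",circ(edge(d,402,152,A(np.r_[-150:130:4]),41,54,1,.03),.05))
print("base",circ(edge(d,402.5,140,A(np.r_[-30:150:3]),112,128,-1,.03,lambda i:i[...,1]-.75*i[...,0]),.13))
E
```

```text
[ 0.57093833 -0.14580758  0.12076091] [np.float64(0.00024956886904854735), np.float64(0.0002495688690484472)]
[ 0.57074324 -0.14590688  0.122     ]
((545.2389526367188, -59.11838150024414), (41.53955078125, 54.1515998840332), 109.65487670898438)
ring [ 0.54406208 -0.05526393  0.05185439]
base [ 0.54390988 -0.05569108  0.12839528]
```

View pics/w3z.png

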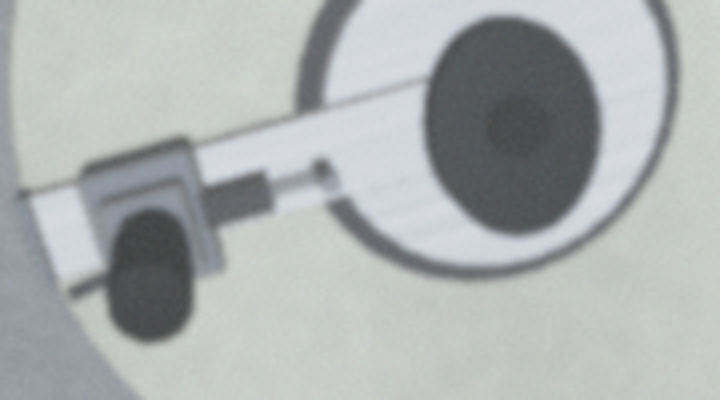

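```bash
python3 -m creep '[{"gripper":85,"dp":[-1,30,0],"twist":[0,0,0]},{"gripper":85,"dp":[0,35,0],"twist":[0,0,0]},{"gripper":85,"dp":[0,30,0],"twist":[0,0,0]},{"gripper":85,"dp":[0,15,0],"twist":[0,0,0]},{"gripper":85,"dp":[0,0,0],"twist":[0,0,0]}]'
python3 snap.py w4; python3 - <<'E'
from h import *
c=cam("scene"); cv2.imwrite("pics/s4.png",cv2.resize(c["img"][120:250,200:400],None,fx=4,fy=4))
E
```

```text
time_s: 4.1
eef_pos: [0.5702, -0.144, 0.0812]
tool_rot: [-0.498, -0.5, 0.501, 0.501]
wrist_force: [-0.0, 0.2, 0.7]
grip_width: 0.996
[ 0.5712 -0.1446  0.0827]
```

View pics/w4.png

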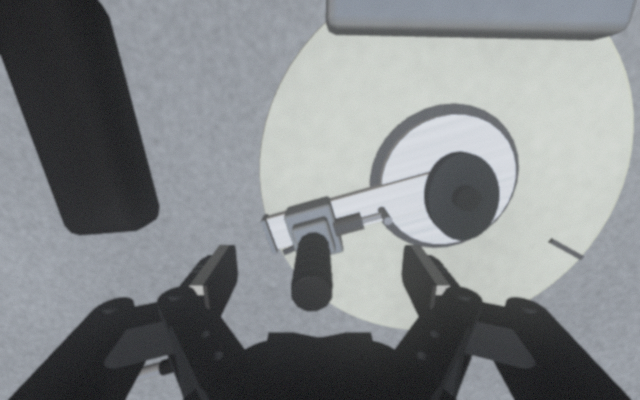

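View pics/s4.png

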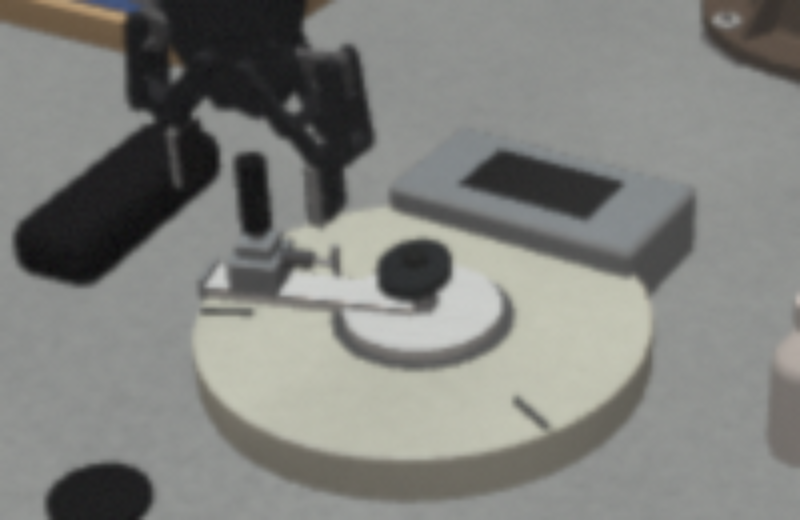

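The grip (about (313,290) wrist) sits between the open fingers. Closing now.

```bash
python3 -m creep '[{"gripper":0,"dp":[0,0,0],"twist":[0,0,0]},{"gripper":0,"dp":[0,0,0],"twist":[0,0,0]},{"gripper":0,"dp":[0,0,0],"twist":[0,0,0]},{"gripper":0,"dp":[0,0,0],"twist":[0,0,0]},{"gripper":0,"dp":[0,0,0],"twist":[0,0,0]},{"gripper":0,"dp":[0,0,0],"twist":[0,0,0]},{"gripper":0,"dp":[0,0,0],"twist":[0,0,0]},{"gripper":0,"dp":[0,0,0],"twist":[0,0,0]},{"gripper":0,"dp":[0,0,0],"twist":[0,0,0]},{"gripper":0,"dp":[0,0,0],"twist":[0,0,0]}]'
python3 snap.py w5; python3 - <<'E'
from h import *
c=cam("scene"); cv2.imwrite("pics/s5.png",cv2.resize(c["img"][120:250,200:400],None,fx=4,fy=4))
for i in range(3):
    c=cam("top");s=readout.state(); print(s["eef_pos"].round(4),s["wrist_force"].round(2),s["ft_torque"].round(2),s["grip_width"])
E
```

```text
time_s: 5.2
eef_pos: [0.5718, -0.1463, 0.0837]
tool_rot: [0.5, 0.5, -0.5, -0.5]
wrist_force: [-0.6, 0.7, 5.5]
grip_width: 0.181
[ 0.5718 -0.1463  0.0837]
[ 0.5718 -0.1463  0.0837] [0.13 0.15 5.47] [0.06 0.05 0.02] 0.18071477982741255
[ 0.5718 -0.1463  0.0837] [-0.23  0.37  4.81] [0.   0.08 0.  ] 0.18986686292880525
[ 0.5718 -0.1463  0.0837] [0.24 0.6  5.44] [0.05 0.06 0.05] 0.18352394597643776
```

View pics/w5.png

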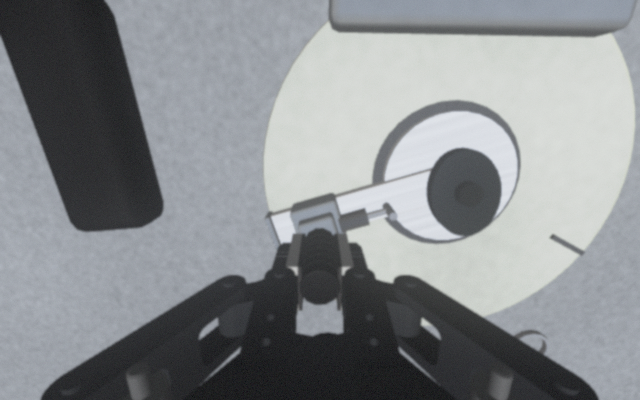

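View pics/s5.png

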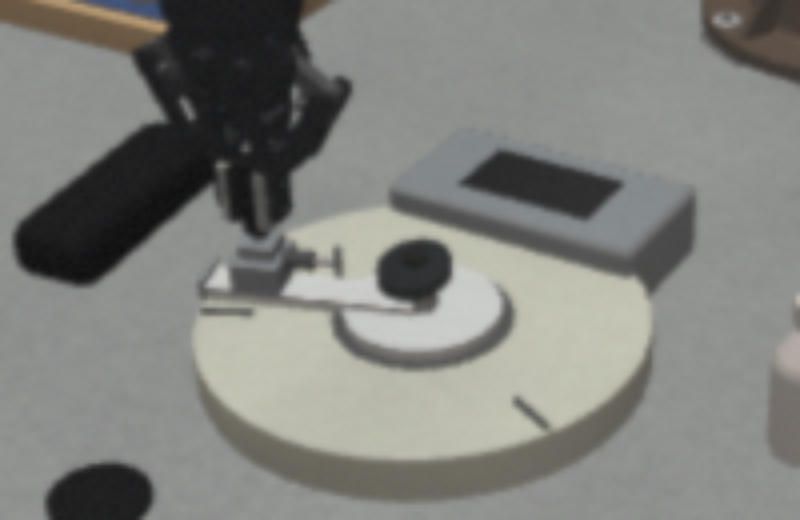

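```bash
cat > plan.py <<'E'
from meas import *
c=load("w2"); c["E"]=c["E"].copy(); c["E"][:3,3]+=np.array([.620,-.052,.193])-np.array([.6186,-.0516,.1934])
P=edge(c,170+562/4,45+260/4,np.radians(np.r_[0:360:5]),12,38,1,.066)
AX=np.array([.545,-.0558])
P=AX+(P-AX)*1.01
(e0,e1),(a,b),th=cv2.fitEllipse((P*1000).astype(np.float32))
Q=(P-AX)*1000
def sr(phi):  # stylus-centre radius at first contact, mm : largest r with dist to outline = 2.5
    u=np.array([np.cos(phi),np.sin(phi)]); n=np.array([-u[1],u[0]])
    # dense outline
    t=np.r_[Q,Q[:1]]; k=np.linspace(0,len(Q),3601); D=np.c_[np.interp(k,range(len(t)),t[:,0]),np.interp(k,range(len(t)),t[:,1])]
    al=D@u; ac=D@n; m=np.abs(ac)<2.5
    return (al[m]+np.sqrt(2.5**2-ac[m]**2)).max()
phis=np.arange(-1.30,1.2601,.02); rs=np.array([sr(p) for p in phis])
from scipy.signal import savgol_filter
rs=savgol_filter(rs,15,3)
if __name__=="__main__":
    print("ellipse",e0,e1,a,b,th)
    for p,r in list(zip(phis,rs))[::5]: print(round(p,2),r.round(1))
np.savez("plan.npz",phis=phis,rs=rs)
E
python3 plan.py
```

```text
ellipse 547.4744873046875 -58.429969787597656 40.72735595703125 53.883304595947266 104.03707122802734
-1.3 25.9
-1.2 26.2
-1.1 26.5
-1.0 26.8
-0.9 27.4
-0.8 27.8
-0.7 28.3
-0.6 28.8
-0.5 29.4
-0.4 30.1
-0.3 30.5
-0.2 31.1
-0.1 31.6
0.0 31.7
0.1 31.5
0.2 31.1
0.3 30.6
0.4 29.9
0.5 28.9
0.6 27.9
0.7 26.7
0.8 25.6
0.9 24.7
1.0 23.7
1.1 22.7
1.2 22.1
```

```bash
python3 -m creep '[{"gripper":0,"dp":[2,0,0.6],"twist":[0,0,0]},{"gripper":0,"dp":[4,0,1.2],"twist":[0,0,0]},{"gripper":0,"dp":[4,0,1.2],"twist":[0,0,0]},{"gripper":0,"dp":[4,0,1.2],"twist":[0,0,0]},{"gripper":0,"dp":[4,0,1.2],"twist":[0,0,0]},{"gripper":0,"dp":[1,0,0.3],"twist":[0,0,0]},{"gripper":0,"dp":[0,0,0],"twist":[0,0,0]}]'; python3 snap.py w6
```

```text
time_s: 6.15
eef_pos: [0.5661, -0.1269, 0.0837]
tool_rot: [0.5, 0.5, -0.5, -0.5]
wrist_force: [0.2, 0.3, 5.1]
grip_width: 0.186
[ 0.5661 -0.127   0.0837]
```

View pics/w6.png

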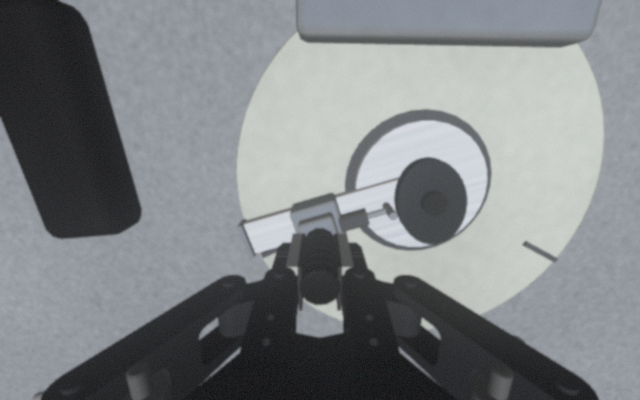

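The stylus at about (390,211) is just short of the lens edge at about (398,205), which agrees with the planned gap of 3 mm. Now small steps in.

```bash
python3 -m creep '[{"gripper":0,"dp":[1,0,0.3],"twist":[0,0,0]},{"gripper":0,"dp":[1,0,0.3],"twist":[0,0,0]},{"gripper":0,"dp":[1,0,0.3],"twist":[0,0,0]},{"gripper":0,"dp":[0,0,0],"twist":[0,0,0]}]';python3 -m creep '[{"gripper":0,"dp":[0.5,0,0.1],"twist":[0,0,0]},{"gripper":0,"dp":[0,0,0],"twist":[0,0,0]}]';python3 -m creep '[{"gripper":0,"dp":[0.5,0,0.2],"twist":[0,0,0]},{"gripper":0,"dp":[0,0,0],"twist":[0,0,0]}]'
```

```text
time_s: 6.6
eef_pos: [0.5654, -0.1244, 0.0837]
tool_rot: [0.501, 0.5, -0.5, -0.5]
wrist_force: [0.4, -0.7, 4.7]
grip_width: 0.18
time_s: 6.8
eef_pos: [0.5653, -0.1242, 0.0837]
tool_rot: [0.501, 0.5, -0.5, -0.5]
wrist_force: [-0.1, -1.8, 4.4]
grip_width: 0.183
time_s: 7.0
eef_pos: [0.5651, -0.1238, 0.0837]
tool_rot: [0.501, 0.5, -0.5, -0.5]
wrist_force: [1.0, -2.4, 5.1]
grip_width: 0.183
```

```bash
python3 -m creep '[{"gripper":0,"dp":[1,0,0.3],"twist":[0,0,0]},{"gripper":0,"dp":[0,0,0],"twist":[0,0,0]},{"gripper":0,"dp":[0,0,0],"twist":[0,0,0]}]';python3 -m creep '[{"gripper":0,"dp":[0.5,0,0.2],"twist":[0,0,0]},{"gripper":0,"dp":[0,0,0],"twist":[0,0,0]},{"gripper":0,"dp":[0,0,0],"twist":[0,0,0]}]'; python3 -c "
from rig import vision,readout
for i in range(4):
    vision.capture('top'); s=readout.state(); print(s['eef_pos'].round(4),s['wrist_force'].round(2))"
```

```text
time_s: 7.3
eef_pos: [0.5649, -0.123, 0.0837]
tool_rot: [0.501, 0.5, -0.5, -0.5]
wrist_force: [1.0, -2.4, 5.1]
grip_width: 0.185
time_s: 7.6
eef_pos: [0.5647, -0.1226, 0.0837]
tool_rot: [0.501, 0.5, -0.5, -0.5]
wrist_force: [1.7, -3.6, 5.2]
grip_width: 0.186
[ 0.5646 -0.1226  0.0837] [ 1.14 -3.15  5.19]
[ 0.5647 -0.1226  0.0837] [ 2.24 -4.53  5.71]
[ 0.5647 -0.1226  0.0837] [ 1.97 -4.44  5.88]
[ 0.5647 -0.1226  0.0837] [ 1.35 -3.97  4.67]
```

```bash
cat > nxt.py <<'E'
import sys, numpy as np
x,y,trim,n,st=[float(a) for a in sys.argv[1:6]]; n=int(n)   # mm, trim = mm inward of contact
d=np.load("plan.npz"); AX=np.array([545.,-55.8])
p=np.array([x,y]); v=p-AX; phi=np.arctan2(v[1],v[0]); 
off0=np.interp(phi,d["phis"],d["rs"])+45-np.hypot(*v); print("phi",phi.round(3),"swing",(phi+.018).round(3),"now inward",off0.round(2))
for i in range(n):
    phi+=st; t=off0+(trim-off0)*(i+1)/n
    r=np.interp(phi,d["phis"],d["rs"])+45-t
    q=AX+r*np.array([np.cos(phi),np.sin(phi)]); s=np.round(q-p,1); p=p+s
    print("dp",[s[1],0,-s[0]])
print("end cmd",p.round(1),"phi",phi.round(3))
E
python3 nxt.py 564.6 -121.5 2.4 5 0.03
```

```text
phi -1.281 swing -1.263 now inward 2.38
dp [np.float64(0.5), 0, np.float64(-2.0)]
dp [np.float64(0.7), 0, np.float64(-2.0)]
dp [np.float64(0.6), 0, np.float64(-1.9)]
dp [np.float64(0.7), 0, np.float64(-1.9)]
dp [np.float64(0.8), 0, np.float64(-2.0)]
end cmd [ 574.4 -118.2] phi -1.131
```

```bash
python3 -m creep '[{"gripper":0,"dp":[0.5,0,-2.0],"twist":[0,0,0]},{"gripper":0,"dp":[0.7,0,-2.0],"twist":[0,0,0]},{"gripper":0,"dp":[0.6,0,-1.9],"twist":[0,0,0]}]'
```

```text
time_s: 8.1
eef_pos: [0.5704, -0.1207, 0.0837]
tool_rot: [0.501, 0.5, -0.5, -0.5]
wrist_force: [1.3, -3.2, 5.1]
grip_width: 0.179
```

```bash
python3 nxt.py 570.5 -119.7 2.8 5 0.03
```

```text
phi -1.191 swing -1.173 now inward 2.38
dp [np.float64(0.8), 0, np.float64(-1.9)]
dp [np.float64(0.8), 0, np.float64(-1.9)]
dp [np.float64(0.9), 0, np.float64(-1.9)]
dp [np.float64(1.0), 0, np.float64(-1.8)]
dp [np.float64(1.0), 0, np.float64(-1.8)]
end cmd [ 579.8 -115.2] phi -1.041
```

```bash
python3 -m creep '[{"gripper":0,"dp":[0.8,0,-1.9],"twist":[0,0,0]},{"gripper":0,"dp":[0.8,0,-1.9],"twist":[0,0,0]},{"gripper":0,"dp":[0.9,0,-1.9],"twist":[0,0,0]},{"gripper":0,"dp":[1.0,0,-1.8],"twist":[0,0,0]},{"gripper":0,"dp":[1.0,0,-1.8],"twist":[0,0,0]}]'; python3 nxt.py 579.8 -115.2 2.8 6 0.03
```

```text
time_s: 8.6
eef_pos: [0.5798, -0.1163, 0.0837]
tool_rot: [0.501, 0.5, -0.5, -0.5]
wrist_force: [1.4, -3.0, 5.0]
grip_width: 0.184
phi -1.041 swing -1.023 now inward 2.83
dp [np.float64(1.0), 0, np.float64(-1.8)]
dp [np.float64(1.0), 0, np.float64(-1.8)]
dp [np.float64(1.0), 0, np.float64(-1.8)]
dp [np.float64(1.1), 0, np.float64(-1.8)]
dp [np.float64(1.2), 0, np.float64(-1.8)]
dp [np.float64(1.2), 0, np.float64(-1.7)]
end cmd [ 590.5 -108.7] phi -0.861
```

```bash
python3 -m creep '[{"gripper":0,"dp":[1.0,0,-1.7],"twist":[0,0,0]},{"gripper":0,"dp":[1.1,0,-1.7],"twist":[0,0,0]},{"gripper":0,"dp":[1.1,0,-1.7],"twist":[0,0,0]},{"gripper":0,"dp":[1.2,0,-1.7],"twist":[0,0,0]},{"gripper":0,"dp":[1.2,0,-1.8],"twist":[0,0,0]}]'; python3 nxt.py 588.4 -109.6 3.1 6 0.03
```

```text
time_s: 9.1
eef_pos: [0.5886, -0.1107, 0.0837]
tool_rot: [0.501, 0.5, -0.499, -0.5]
wrist_force: [2.3, -3.7, 4.6]
grip_width: 0.186
phi -0.892 swing -0.874 now inward 3.28
dp [np.float64(1.2), 0, np.float64(-1.7)]
dp [np.float64(1.2), 0, np.float64(-1.7)]
dp [np.float64(1.3), 0, np.float64(-1.6)]
dp [np.float64(1.4), 0, np.float64(-1.6)]
dp [np.float64(1.4), 0, np.float64(-1.6)]
dp [np.float64(1.5), 0, np.float64(-1.5)]
end cmd [ 598.1 -101.6] phi -0.712
```

```bash
python3 -m creep '[{"gripper":0,"dp":[1.2,0,-1.7],"twist":[0,0,0]},{"gripper":0,"dp":[1.2,0,-1.7],"twist":[0,0,0]},{"gripper":0,"dp":[1.3,0,-1.6],"twist":[0,0,0]},{"gripper":0,"dp":[1.4,0,-1.6],"twist":[0,0,0]},{"gripper":0,"dp":[1.4,0,-1.6],"twist":[0,0,0]},{"gripper":0,"dp":[1.5,0,-1.5],"twist":[0,0,0]}]'; python3 nxt.py 598.1 -101.6 3.1 6 0.03
```

```text
time_s: 9.7
eef_pos: [0.5984, -0.1024, 0.0837]
tool_rot: [0.501, 0.5, -0.499, -0.5]
wrist_force: [2.4, -2.8, 6.0]
grip_width: 0.18
phi -0.712 swing -0.694 now inward 3.08
dp [np.float64(1.5), 0, np.float64(-1.5)]
dp [np.float64(1.6), 0, np.float64(-1.4)]
dp [np.float64(1.6), 0, np.float64(-1.4)]
dp [np.float64(1.6), 0, np.float64(-1.3)]
dp [np.float64(1.7), 0, np.float64(-1.3)]
dp [np.float64(1.7), 0, np.float64(-1.3)]
end cmd [606.3 -91.9] phi -0.532
```

```bash
python3 -m creep '[{"gripper":0,"dp":[1.5,0,-1.5],"twist":[0,0,0]},{"gripper":0,"dp":[1.6,0,-1.4],"twist":[0,0,0]},{"gripper":0,"dp":[1.6,0,-1.4],"twist":[0,0,0]},{"gripper":0,"dp":[1.6,0,-1.3],"twist":[0,0,0]},{"gripper":0,"dp":[1.7,0,-1.3],"twist":[0,0,0]},{"gripper":0,"dp":[1.7,0,-1.3],"twist":[0,0,0]}]'; python3 nxt.py 606.3 -91.9 3.1 6 0.03
```

```text
time_s: 10.3
eef_pos: [0.6067, -0.0925, 0.0838]
tool_rot: [0.501, 0.5, -0.499, -0.5]
wrist_force: [2.9, -2.3, 5.3]
grip_width: 0.185
phi -0.532 swing -0.514 now inward 3.08
dp [np.float64(1.8), 0, np.float64(-1.2)]
dp [np.float64(1.8), 0, np.float64(-1.2)]
dp [np.float64(1.8), 0, np.float64(-1.1)]
dp [np.float64(1.9), 0, np.float64(-1.1)]
dp [np.float64(1.9), 0, np.float64(-1.0)]
dp [np.float64(2.0), 0, np.float64(-0.9)]
end cmd [612.8 -80.7] phi -0.352
```

```bash
python3 -m creep '[{"gripper":0,"dp":[1.8,0,-1.2],"twist":[0,0,0]},{"gripper":0,"dp":[1.8,0,-1.2],"twist":[0,0,0]},{"gripper":0,"dp":[1.8,0,-1.1],"twist":[0,0,0]},{"gripper":0,"dp":[1.9,0,-1.1],"twist":[0,0,0]},{"gripper":0,"dp":[1.9,0,-1.0],"twist":[0,0,0]},{"gripper":0,"dp":[2.0,0,-0.9],"twist":[0,0,0]}]'; python3 nxt.py 612.8 -80.7 3.1 6 0.03
```

```text
time_s: 10.9
eef_pos: [0.6133, -0.0811, 0.0838]
tool_rot: [0.501, 0.5, -0.499, -0.5]
wrist_force: [3.0, -1.3, 5.0]
grip_width: 0.186
phi -0.352 swing -0.334 now inward 3.08
dp [np.float64(2.0), 0, np.float64(-0.8)]
dp [np.float64(2.0), 0, np.float64(-0.8)]
dp [np.float64(2.1), 0, np.float64(-0.7)]
dp [np.float64(2.1), 0, np.float64(-0.7)]
dp [np.float64(2.1), 0, np.float64(-0.7)]
dp [np.float64(2.1), 0, np.float64(-0.5)]
end cmd [617.  -68.3] phi -0.172
```

```bash
python3 -m creep '[{"gripper":0,"dp":[2.0,0,-0.7],"twist":[0,0,0]},{"gripper":0,"dp":[2.0,0,-0.7],"twist":[0,0,0]},{"gripper":0,"dp":[2.1,0,-0.6],"twist":[0,0,0]},{"gripper":0,"dp":[2.1,0,-0.6],"twist":[0,0,0]},{"gripper":0,"dp":[2.1,0,-0.6],"twist":[0,0,0]},{"gripper":0,"dp":[2.1,0,-0.5],"twist":[0,0,0]}]'; python3 nxt.py 616.5 -68.3 3.6 6 0.03
```

```text
time_s: 11.5
eef_pos: [0.6171, -0.0683, 0.0837]
tool_rot: [0.501, 0.5, -0.499, -0.5]
wrist_force: [4.0, -1.7, 5.7]
grip_width: 0.183
phi -0.173 swing -0.155 now inward 3.64
dp [np.float64(2.1), 0, np.float64(-0.5)]
dp [np.float64(2.2), 0, np.float64(-0.4)]
dp [np.float64(2.1), 0, np.float64(-0.3)]
dp [np.float64(2.2), 0, np.float64(-0.2)]
dp [np.float64(2.2), 0, np.float64(-0.1)]
dp [np.float64(2.2), 0, np.float64(-0.1)]
end cmd [618.1 -55.3] phi 0.007
```

```bash
python3 -m creep '[{"gripper":0,"dp":[2.1,0,-0.5],"twist":[0,0,0]},{"gripper":0,"dp":[2.2,0,-0.4],"twist":[0,0,0]},{"gripper":0,"dp":[2.1,0,-0.3],"twist":[0,0,0]},{"gripper":0,"dp":[2.2,0,-0.2],"twist":[0,0,0]},{"gripper":0,"dp":[2.2,0,-0.1],"twist":[0,0,0]},{"gripper":0,"dp":[2.2,0,-0.1],"twist":[0,0,0]}]'; python3 nxt.py 618.1 -55.3 3.7 5 0.03
```

```text
time_s: 12.1
eef_pos: [0.6186, -0.055, 0.0837]
tool_rot: [0.5, 0.5, -0.499, -0.5]
wrist_force: [3.8, -1.3, 5.9]
grip_width: 0.182
phi 0.007 swing 0.025 now inward 3.56
dp [np.float64(2.2), 0, np.float64(0.1)]
dp [np.float64(2.2), 0, np.float64(0.2)]
dp [np.float64(2.1), 0, np.float64(0.3)]
dp [np.float64(2.2), 0, np.float64(0.3)]
dp [np.float64(2.1), 0, np.float64(0.5)]
end cmd [616.7 -44.5] phi 0.157
```

```bash
python3 -m creep '[{"gripper":0,"dp":[2.2,0,0.1],"twist":[0,0,0]},{"gripper":0,"dp":[2.2,0,0.2],"twist":[0,0,0]},{"gripper":0,"dp":[2.1,0,0.3],"twist":[0,0,0]},{"gripper":0,"dp":[2.2,0,0.3],"twist":[0,0,0]},{"gripper":0,"dp":[2.1,0,0.5],"twist":[0,0,0]}]'; python3 nxt.py 616.7 -44.5 3.7 5 0.03
```

```text
time_s: 12.6
eef_pos: [0.6173, -0.0438, 0.0837]
tool_rot: [0.5, 0.501, -0.499, -0.5]
wrist_force: [4.0, 0.6, 5.0]
grip_width: 0.181
phi 0.156 swing 0.174 now inward 3.7
dp [np.float64(2.1), 0, np.float64(0.5)]
dp [np.float64(2.1), 0, np.float64(0.6)]
dp [np.float64(2.1), 0, np.float64(0.7)]
dp [np.float64(2.0), 0, np.float64(0.6)]
dp [np.float64(2.1), 0, np.float64(0.8)]
end cmd [613.5 -34.1] phi 0.306
```

```bash
python3 -m creep '[{"gripper":0,"dp":[2.1,0,0.5],"twist":[0,0,0]},{"gripper":0,"dp":[2.1,0,0.6],"twist":[0,0,0]},{"gripper":0,"dp":[2.1,0,0.7],"twist":[0,0,0]},{"gripper":0,"dp":[2.0,0,0.6],"twist":[0,0,0]},{"gripper":0,"dp":[2.1,0,0.8],"twist":[0,0,0]}]'; python3 nxt.py 613.5 -34.1 3.7 5 0.03
```

```text
time_s: 13.1
eef_pos: [0.6139, -0.0333, 0.0837]
tool_rot: [0.5, 0.501, -0.499, -0.5]
wrist_force: [2.8, 1.7, 5.1]
grip_width: 0.185
phi 0.307 swing 0.325 now inward 3.69
dp [np.float64(2.0), 0, np.float64(0.8)]
dp [np.float64(1.9), 0, np.float64(1.0)]
dp [np.float64(1.9), 0, np.float64(1.0)]
dp [np.float64(1.9), 0, np.float64(1.1)]
dp [np.float64(1.8), 0, np.float64(1.2)]
end cmd [608.4 -24.6] phi 0.457
```

```bash
python3 -m creep '[{"gripper":0,"dp":[2.0,0,1.0],"twist":[0,0,0]},{"gripper":0,"dp":[1.9,0,1.1],"twist":[0,0,0]},{"gripper":0,"dp":[1.9,0,1.1],"twist":[0,0,0]},{"gripper":0,"dp":[1.9,0,1.2],"twist":[0,0,0]},{"gripper":0,"dp":[1.8,0,1.3],"twist":[0,0,0]}]'; python3 nxt.py 607.8 -24.6 4.3 5 0.03
```

```text
time_s: 13.6
eef_pos: [0.6082, -0.0235, 0.0837]
tool_rot: [0.5, 0.501, -0.499, -0.5]
wrist_force: [3.1, 1.3, 5.7]
grip_width: 0.184
phi 0.461 swing 0.479 now inward 4.19
dp [np.float64(1.7), 0, np.float64(1.3)]
dp [np.float64(1.7), 0, np.float64(1.3)]
dp [np.float64(1.6), 0, np.float64(1.3)]
dp [np.float64(1.6), 0, np.float64(1.4)]
dp [np.float64(1.5), 0, np.float64(1.4)]
end cmd [601.1 -16.5] phi 0.611
```

```bash
python3 -m creep '[{"gripper":0,"dp":[1.6,0,1.5],"twist":[0,0,0]},{"gripper":0,"dp":[1.6,0,1.4],"twist":[0,0,0]},{"gripper":0,"dp":[1.6,0,1.4],"twist":[0,0,0]},{"gripper":0,"dp":[1.6,0,1.5],"twist":[0,0,0]},{"gripper":0,"dp":[1.4,0,1.4],"twist":[0,0,0]}]'; python3 nxt.py 600.6 -16.8 4.8 5 0.03
```

```text
time_s: 14.1
eef_pos: [0.601, -0.0154, 0.0837]
tool_rot: [0.5, 0.501, -0.499, -0.5]
wrist_force: [3.2, 1.7, 6.0]
grip_width: 0.185
phi 0.612 swing 0.63 now inward 4.82
dp [np.float64(1.5), 0, np.float64(1.5)]
dp [np.float64(1.4), 0, np.float64(1.5)]
dp [np.float64(1.3), 0, np.float64(1.5)]
dp [np.float64(1.2), 0, np.float64(1.6)]
dp [np.float64(1.3), 0, np.float64(1.6)]
end cmd [592.9 -10.1] phi 0.762
```

```bash
python3 -m creep '[{"gripper":0,"dp":[1.4,0,1.5],"twist":[0,0,0]},{"gripper":0,"dp":[1.4,0,1.5],"twist":[0,0,0]},{"gripper":0,"dp":[1.3,0,1.6],"twist":[0,0,0]},{"gripper":0,"dp":[1.2,0,1.6],"twist":[0,0,0]}]'; python3 nxt.py 594.4 -11.5 5.2 4 0.03
```

```text
time_s: 14.5
eef_pos: [0.5947, -0.01, 0.0837]
tool_rot: [0.5, 0.501, -0.499, -0.5]
wrist_force: [3.3, 2.3, 6.8]
grip_width: 0.183
phi 0.731 swing 0.749 now inward 4.98
dp [np.float64(1.2), 0, np.float64(1.6)]
dp [np.float64(1.1), 0, np.float64(1.7)]
dp [np.float64(1.1), 0, np.float64(1.6)]
dp [np.float64(1.1), 0, np.float64(1.7)]
end cmd [587.8  -7. ] phi 0.851
```

```bash
python3 -m creep '[{"gripper":0,"dp":[1.2,0,1.6],"twist":[0,0,0]},{"gripper":0,"dp":[1.1,0,1.7],"twist":[0,0,0]},{"gripper":0,"dp":[1.1,0,1.6],"twist":[0,0,0]},{"gripper":0,"dp":[1.1,0,1.7],"twist":[0,0,0]}]'; python3 nxt.py 587.8 -7 5.3 4 0.03
```

```text
time_s: 14.9
eef_pos: [0.588, -0.0054, 0.0837]
tool_rot: [0.5, 0.501, -0.499, -0.5]
wrist_force: [2.6, 2.8, 6.5]
grip_width: 0.179
phi 0.851 swing 0.869 now inward 5.2
dp [np.float64(1.0), 0, np.float64(1.7)]
dp [np.float64(1.0), 0, np.float64(1.7)]
dp [np.float64(0.9), 0, np.float64(1.7)]
dp [np.float64(0.9), 0, np.float64(1.7)]
end cmd [581.   -3.2] phi 0.971
```

```bash
python3 -m creep '[{"gripper":0,"dp":[1.0,0,1.7],"twist":[0,0,0]},{"gripper":0,"dp":[1.0,0,1.7],"twist":[0,0,0]},{"gripper":0,"dp":[0.9,0,1.7],"twist":[0,0,0]},{"gripper":0,"dp":[0.9,0,1.7],"twist":[0,0,0]}]'; python3 nxt.py 581 -3.2 5.5 4 0.03
```

```text
time_s: 15.3
eef_pos: [0.5812, -0.0016, 0.0837]
tool_rot: [0.5, 0.501, -0.499, -0.5]
wrist_force: [1.9, 2.9, 6.0]
grip_width: 0.185
phi 0.971 swing 0.989 now inward 5.23
dp [np.float64(0.7), 0, np.float64(1.8)]
dp [np.float64(0.7), 0, np.float64(1.8)]
dp [np.float64(0.6), 0, np.float64(1.8)]
dp [np.float64(0.6), 0, np.float64(1.9)]
end cmd [573.7  -0.6] phi 1.091
```

```bash
python3 -m creep '[{"gripper":0,"dp":[0.7,0,1.8],"twist":[0,0,0]},{"gripper":0,"dp":[0.7,0,1.8],"twist":[0,0,0]},{"gripper":0,"dp":[0.5,0,1.8],"twist":[0,0,0]},{"gripper":0,"dp":[0.5,0,1.9],"twist":[0,0,0]}]'; python3 nxt.py 573.7 -0.8 5.7 5 0.03
```

```text
time_s: 15.7
eef_pos: [0.5738, 0.0011, 0.0837]
tool_rot: [0.5, 0.501, -0.499, -0.5]
wrist_force: [2.2, 4.6, 6.5]
grip_width: 0.18
phi 1.09 swing 1.108 now inward 5.7
dp [np.float64(0.6), 0, np.float64(1.8)]
dp [np.float64(0.7), 0, np.float64(1.7)]
dp [np.float64(0.5), 0, np.float64(1.8)]
dp [np.float64(0.6), 0, np.float64(1.7)]
dp [np.float64(0.6), 0, np.float64(1.8)]
end cmd [564.9   2.2] phi 1.24
```

```bash
python3 -m creep '[{"gripper":0,"dp":[0.6,0,1.8],"twist":[0,0,0]},{"gripper":0,"dp":[0.6,0,1.8],"twist":[0,0,0]},{"gripper":0,"dp":[0.5,0,1.8],"twist":[0,0,0]},{"gripper":0,"dp":[0.5,0,1.8],"twist":[0,0,0]},{"gripper":0,"dp":[0.5,0,1.8],"twist":[0,0,0]},{"gripper":0,"dp":[0.2,0,1.2],"twist":[0,0,0]},{"gripper":0,"dp":[0,0,0],"twist":[0,0,0]},{"gripper":0,"dp":[0,0,0],"twist":[0,0,0]},{"gripper":0,"dp":[0,0,0],"twist":[0,0,0]}]'; python3 snap.py w7
```

```text
time_s: 16.6
eef_pos: [0.5632, 0.0041, 0.0837]
tool_rot: [0.499, 0.501, -0.5, -0.5]
wrist_force: [0.2, 5.2, 9.0]
grip_width: 0.184
[0.5632 0.0041 0.0837]
```

View pics/w7.png

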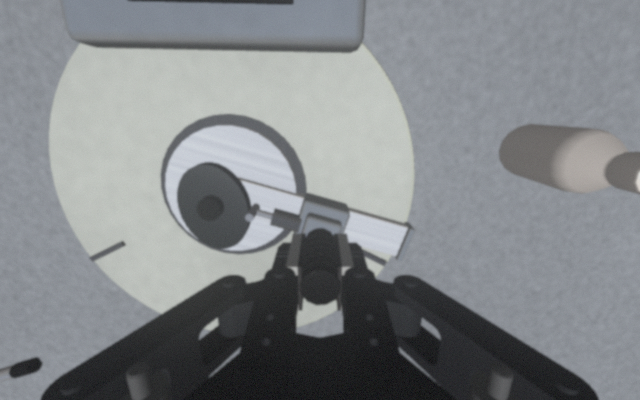

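Stylus is still on the lens (contact near (250,214)) and the arm has passed the second mark. Before withdrawing I'll check clearance to the spray bottle.

```bash
python3 - <<'E'
from meas import *
c=load("w2"); d=load("w1"); print(onz(c,594,75,.095)); print(tri(ray(c,594,75),ray(d,555,184)))
E
python3 -m creep '[{"gripper":0,"dp":[2,0,-0.6],"twist":[0,0,0]},{"gripper":0,"dp":[4.5,0,-1.4],"twist":[0,0,0]},{"gripper":0,"dp":[4.5,0,-1.4],"twist":[0,0,0]},{"gripper":0,"dp":[4.5,0,-1.4],"twist":[0,0,0]},{"gripper":0,"dp":[4.5,0,-1.4],"twist":[0,0,0]},{"gripper":0,"dp":[0,0,0],"twist":[0,0,0]}]'
```

```text
[0.5189888 0.1656741 0.095    ]
(array([0.5189264 , 0.16585605, 0.09445938]), [np.float64(0.0002265746145582967), np.float64(0.00022657461455838221)])
time_s: 17.25
eef_pos: [0.5694, 0.0233, 0.0836]
tool_rot: [0.5, 0.5, -0.5, -0.5]
wrist_force: [-0.5, 0.2, 8.5]
grip_width: 0.18
```

```bash
python3 -m creep '[{"gripper":0,"dp":[4.5,0,-1.4],"twist":[0,0,0]},{"gripper":0,"dp":[4.5,0,-1.4],"twist":[0,0,0]},{"gripper":0,"dp":[3,0,-0.9],"twist":[0,0,0]},{"gripper":0,"dp":[1,0,-0.3],"twist":[0,0,0]},{"gripper":0,"dp":[0,0,0],"twist":[0,0,0]}]';python3 -m creep '[{"gripper":0,"dp":[1,0,-0.3],"twist":[0,0,0]},{"gripper":0,"dp":[1,0,-0.3],"twist":[0,0,0]},{"gripper":0,"dp":[0,0,0],"twist":[0,0,0]}]';python3 -m creep '[{"gripper":0,"dp":[1,0,-0.3],"twist":[0,0,0]},{"gripper":0,"dp":[0,0,0],"twist":[0,0,0]}]'
```

```text
time_s: 17.75
eef_pos: [0.5733, 0.0358, 0.0836]
tool_rot: [0.5, 0.5, -0.5, -0.5]
wrist_force: [0.4, 0.4, 8.7]
grip_width: 0.184
time_s: 18.05
eef_pos: [0.5738, 0.0376, 0.0836]
tool_rot: [-0.5, -0.5, 0.5, 0.5]
wrist_force: [0.4, 1.3, 8.8]
grip_width: 0.182
time_s: 18.25
eef_pos: [0.5741, 0.0386, 0.0837]
tool_rot: [-0.5, -0.5, 0.5, 0.5]
wrist_force: [-0.1, 0.3, 8.4]
grip_width: 0.183
```

```bash
python3 -m creep '[{"gripper":0,"dp":[1,0,-0.3],"twist":[0,0,0]},{"gripper":0,"dp":[0,0,0],"twist":[0,0,0]}]';python3 -m creep '[{"gripper":0,"dp":[1,0,-0.3],"twist":[0,0,0]},{"gripper":0,"dp":[0,0,0],"twist":[0,0,0]},{"gripper":0,"dp":[0,0,0],"twist":[0,0,0]}]';python3 snap.py w8
```

```text
time_s: 18.45
eef_pos: [0.5742, 0.0387, 0.0836]
tool_rot: [-0.5, -0.5, 0.5, 0.5]
wrist_force: [-1.2, -2.4, 9.5]
grip_width: 0.186
time_s: 18.75
eef_pos: [0.5743, 0.0388, 0.0836]
tool_rot: [0.5, 0.499, -0.5, -0.5]
wrist_force: [-2.2, -4.8, 9.7]
grip_width: 0.185
[0.5742 0.0388 0.0836]
```

View pics/w8.png

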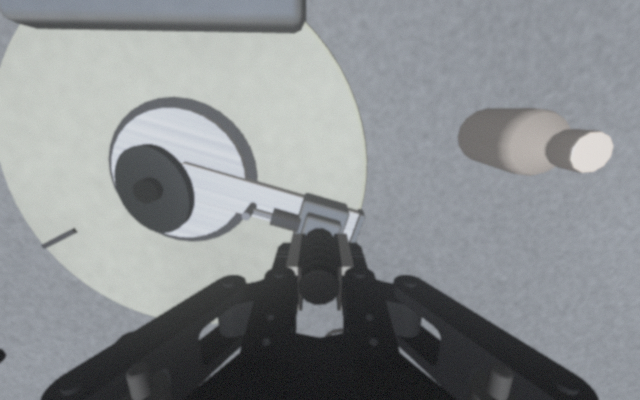

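The carriage is at its outer stop: the position stalls and the force rises. The stylus is clear of the lens. I'll relax 1.5 mm and open.

```bash
python3 -m creep '[{"gripper":0,"dp":[-1.5,0,0.5],"twist":[0,0,0]},{"gripper":0,"dp":[0,0,0],"twist":[0,0,0]},{"gripper":60,"dp":[0,0,0],"twist":[0,0,0]},{"gripper":60,"dp":[0,0,0],"twist":[0,0,0]},{"gripper":60,"dp":[0,0,0],"twist":[0,0,0]},{"gripper":60,"dp":[0,0,0],"twist":[0,0,0]},{"gripper":60,"dp":[0,0,0],"twist":[0,0,0]},{"gripper":60,"dp":[0,0,0],"twist":[0,0,0]},{"gripper":60,"dp":[0,0,0],"twist":[0,0,0]},{"gripper":60,"dp":[0,0,0],"twist":[0,0,0]}]';python3 snap.py w9
```

```text
time_s: 19.8
eef_pos: [0.5743, 0.0384, 0.0833]
tool_rot: [-0.5, -0.5, 0.5, 0.5]
wrist_force: [0.6, 0.2, -0.0]
grip_width: 0.702
[0.5743 0.0384 0.0833]
```

View pics/w9.png

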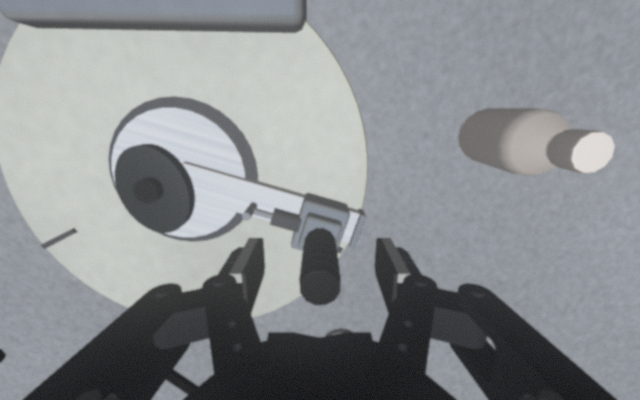

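Released, with the grip free and centred between the fingers at about (320,285). Lifting straight up.

```bash
python3 -m creep '[{"gripper":60,"dp":[0,-10,0],"twist":[0,0,0]},{"gripper":60,"dp":[0,-25,0],"twist":[0,0,0]},{"gripper":60,"dp":[0,-30,0],"twist":[0,0,0]},{"gripper":60,"dp":[0,-35,0],"twist":[0,0,0]},{"gripper":60,"dp":[0,0,0],"twist":[0,0,0]},{"gripper":60,"dp":[0,0,0],"twist":[0,0,0]},{"gripper":60,"dp":[0,0,0],"twist":[0,0,0]}]';python3 snap.py w10; python3 - <<'E'
from h import *
c=cam("top"); cv2.imwrite("pics/t10.png",c["img"]); c2=cam("scene"); cv2.imwrite("pics/s10.png",c2["img"])
E
```

```text
time_s: 20.55
eef_pos: [0.5737, 0.0384, 0.1829]
tool_rot: [-0.5, -0.5, 0.5, 0.5]
wrist_force: [0.3, 0.3, -0.1]
grip_width: 0.7
[0.5736 0.0384 0.1826]
```

View pics/w10.png

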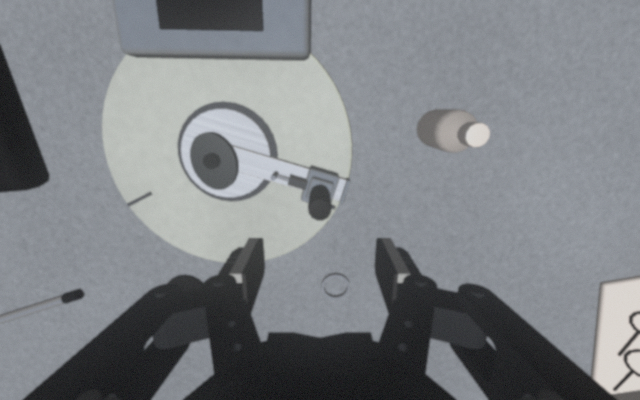

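View pics/s10.png

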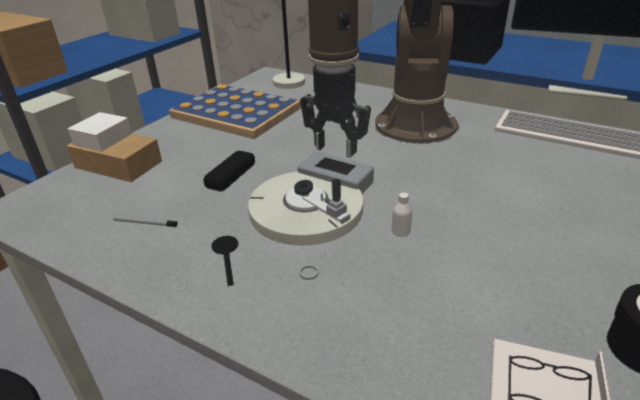

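```bash
python3 - <<'E'
from meas import *
d=load("w10"); p=onz(d,319.5,208,.122)[:2]; v=p-np.array([.545,-.0558]); print(p,"r",np.hypot(*v),"swing",np.arctan2(v[1],v[0])+.018)
from rig import job
print(job.sign_off())
E
```

```text
[0.57152374 0.04029701] r 0.09969023837742505 swing 1.3194913543073814
the job is handed in; nothing more can be done
None
```

I finished the trace, let go of the grip and handed the job in at about 20.6 s of robot time. The hand-in gave no verdict, so what follows rests on my own readings.

- **Tracing:** I took the black grip and pressed the stylus onto the lens at a swing of about -1.26 rad. I then swung it counter-clockwise to about +1.29 rad in short moves. After each move, the wrist force along the arm read about 3.2 to 5.2 N. No reading was near lift-off or ramming, but I only had one at the end of each call, every 0.3 to 0.6 s of the sweep.
- **Letting go:** I drew the carriage out until it met its outer stop, where the position stalled and the force rose. I eased back 1.5 mm, opened the fingers and lifted 100 mm clear.
- **Last checks:** The last wrist view puts the grip 99.7 mm from the swing axis, so the carriage is at its outer stop, and the swing at about 1.32 rad. The stylus is off the lens and the wrist force is about zero. Comparing pictures by eye, the bystanders look unmoved.

**Disagreement:** From about +0.3 rad on, the lens edge lay up to about 2 mm further in than I had measured from the pictures. I followed the measured force there instead of the picture-based plan.

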